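Hook the rivet basket out of the quench pot

ROBOT

A 7-joint arm with a two-finger parallel gripper is mounted at the origin on the work surface. World frame = base frame: x ahead of the robot, y to its left, z up, the work surface at z = 0. Lengths are in m, angles in rad, forces in N, time in s.
With the tool pointing down it reaches from about 0.4 to 0.85 m from the base axis. Payload 10.4 kg.
Tool frame: the origin (TCP) lies at the very end of the fingers, on their centre line; the grasp point (between the pads) lies manip.hold_point_z behind it (manip.hold_point_z is the distance from the TCP to the grasp point, in m); z points along the fingers, y is the direction in which the jaws open and shut (so a half turn about z gives the same grasp; the last joint's range is limited). The gripper opens to 85 mm and grips with 20 to 120 N. Pads are 22 mm wide; open, the fingers measure 114 mm over their backs; the gripper's body (76 mm by 85 mm) begins 54 mm behind the grasp point. The pads swing forward as they close: fully open they stand 13 mm farther back than shut.
Start: joints at [1.296, 0.332, -0.065, 1.46, 0.022, 1.35, -0.088], TCP at [0.156, -0.605, 0.231] pointing down, gripper open.
Joint ranges: [-2.6, 2.6], [-0.5, 2.12], [-1.47, 1.34], [0.16, 2.42], [-1.27, 4.41], [0.06, 2.06], [-2.6, 2.6]. Speed limits (rad/s): [2.22, 2.22, 2.79, 2.79, 3.14, 3.14, 3.14].

INTERFACE

Orientations are given as a unit quaternion [x, y, z, w].
In Python, from workcell import manip gives the robot as it stands.
- The arm moves only by the tool jog_arm, never from a script. Its arguments are lists of equal length, an entry for each row: "translation": the shift along the world's x, y, z in mm, a list of three; "turn": the turn about the world's z in degrees. In form: {"translation": [[x, y, z], ...], "turn": [turn, ...]}. A call has 1 to 12 rows; each row is the pose to reach, as a shift and turn from the pose measured when the call began; what a row does not reach only later rows make up. A row lasts 1/12 s, in which the tool goes at most 41.7 mm and 7.16 degrees, less where a joint would pass 70% of its speed; a pose out of reach is approached as far as the arm can. A call with a gripper value outside its range is refused whole. "grip" is the finger opening in mm, from 0 to 85.4, set as the call begins (left out, the last holds). The fingers move at their own pace and stop on an object; "grip_force" is the grip in N (left out, the last holds). Time passes only in rows, so rows that repeat a pose let the fingers close. It gives the time, the measured TCP pose, the force and the opening at its end, in the units of the state.
- manip.get_obs(): the state, without advancing time (a new reading comes with each control period).
- manip.camera(name): name is "scene" or "side" or "wrist"; returns a dict with "frame" (480x640x3 uint8, red, green, blue), "mtx" (3x3 intrinsics, pixels), "k1" (the pictures are not rectified: a ray, as slopes to the right and down, at radius r is drawn at 1 + k1 r^2 times it, then the intrinsics apply), "pose" (4x4, takes a point from camera to world coordinates). Camera axes: x right, y down, z forward; pixel columns grow to the right and rows downward; lengths in m; the calibration is good to about 2 mm. A picture is of the moment at which its call begins. There is no depth.
- manip.hand_in(): hands the job in, once; it reports no verdict.
Trained networks look in a picture, given as the dict that the camera call returned (one of the last four; its "shot" number tells which), for a name from the list of things; names that differ only in an ending like _2 or _b are one class to them, and where a whole thing is asked for, a point or a joint stands for the part that bears it (a point fixed in the world has none). Each returns a list of dicts, best first, with "confidence" (0 to 1); they miss things now and then, are a little off and sometimes report something else, mostly with a low value. They report only what shows in the picture. A call takes as long as a camera call. They do not tell look-alikes from the thing itself.
- manip.outline_of(picture, label): "mask" (480x640 bool, what is visible of it) and "extent" ([left, top, right, bottom] in pixels, round what is visible of it).
- manip.pinpoint(picture, label): "at" ([column, row] in pixels: a listed point, or the origin of a listed thing).
The state is a dict: "clock": time; "joint_pos": joint angles; "joint_velocities": joint speeds; "tau": joint torques, N m; "position": TCP position; "ee_rot": TCP orientation; "ft_force": force on the tool from outside, world axes, zero at the start; "torque": the same for the moment, N m; "grip_width": opening from 0.0 (shut) to 1.0 (fully open).
Only numpy, scipy, OpenCV 4.12 (cv2) and the standard library are available. Lean on these libraries where they do the work, as an engineer would, in place of code of your own. Each camera call takes 0.05 s, during which the arm holds its last target. There are 200 camera calls.

TASK

Take the hook rod from its stand, fish the small basket of rivets out of the drained quench pot with it, and stand the basket upright in the drip tray. Then hang the rod back in the fork of its stand. Touch the basket only with the hook, work gently without jamming, ramming or dropping anything, and leave the other things on the bench alone.

Things in the scene. Friction and masses are not known exactly. Their poses are not given: they have to be found in the camera images.
- pot: Square quench pot of grey steel plate, fixed to the bench, empty, open at the top. Inside 90 mm (its x) by 100 mm (its y), walls 4 mm, 150 mm tall, on a 160 mm square foot plate 6 mm thick. Origin: centre of its underside, z up. The bracket that carries the basket is on the inside of its +x wall.
- pot_rim (a point): Centre of the pot's open mouth, level with the rim (150 mm above the bench). To get out, the basket's bail must first rise off the bracket by 7 mm or more (not over 22 mm, or the basket's rim meets the prongs from below), then be drawn 30 mm towards the pot's -x; only then can it go straight up.
- bracket (a point): Middle between the bracket's two prongs, 25 mm from the pot's middle towards +x, where the axis of the bail's flats rests. Prongs: 5 mm wire at y = -22 and +22 mm (pot axes), nothing between; each a U seat open upward, 9 mm wide inside, its ends rising 4.5 mm above this point, fixed to the +x wall (20 mm behind) and reaching 9.5 mm in front (-x).
- basket: Loose sheet-steel basket 34 mm (its x) by 66 mm (its y) by 30 mm tall, with three rivets fixed in it, 150 to 300 g. Origin: centre of its underside, z up. A rigid bail of 5 mm wire stands on it in its y-z plane. Starts hanging deep in the pot, the bail's flats in the two prong seats, axes parallel to the pot's, its gable free between the prongs.
- bail_top (a point): Apex of the basket's bail (axis of the wire), 68 mm above the basket's underside: the place for the hook. The bail has legs at y = -30 and +30 mm, flats at 62 mm height, and between y = -14 and +14 mm a low gable rising to this apex. The free window between the apex wire and the basket's rim is 35 mm high.
- rod: Loose upright hook rod, 200 g. Origin: centre of the underside of its collar, z up along the handle. Collar 26 mm square, 6 mm thick. Below it an 8 mm stem 14 mm long, then a 6 mm shank down to a hook that opens upward. The hook lies in the rod's x-z plane, its point on the +x side. Starts hanging in the stand's fork.
- rod_grip (a point): Middle of the rod's wooden handle, 32 mm above the collar's underside: 18 mm square, sides along the rod's x and y, from 6 to 58 mm above the collar's underside.
- rod_stem (a point): Upper end of the shank, 14 mm below the collar's underside. From here down: wire's resting place in the hook 101 mm, hook underside 107 mm, point's top 88 mm. Straight, the throat is at x = 3 to 11 mm, the point's outside at 17 mm. But the shank is bent here, unmeasured, up to 0.14 rad either way in the x-z plane (hook up to 14 mm to +x or -x); about 25 N sideways at the hook bends it further.
- stand: Steel stand for the rod, fixed to the bench: base plate and a 20 mm post (at x = 48 to 68 mm) with a level fork on top. Origin: on the bench below the rod's place, z up. The rod hangs upright with its collar on the fork and the hook's point towards the stand's +x.
- fork (a point): The rod's place: where the centre of its collar's underside rests, on the fork's top, 150 mm above the bench. Fork 6 mm thick, slot 12 mm wide, open towards the stand's -x, closed 7 mm behind this point. Side lips 30 mm apart and 5 mm high keep the collar straight: lift the rod 8 mm or more, then draw it 25 mm or more towards -x; the reverse to hang it back.
- tray: Open aluminium drip tray, fixed to the bench, 160 mm (its x) by 150 mm (its y), 24 mm tall, walls and floor 4 mm. Origin: centre of its underside, z up.
- hammer: Bystander: hammer lying on the bench behind, 260 mm long. Leave alone.
- can: Bystander: closed steel can, 70 mm across, 100 mm tall. Leave alone.
- swage: Bystander: steel block 70 x 70 x 50 mm. Leave alone.
There are look-alikes about, which are no part of the job. Of the things like the rod, leave any that is blue or purple; of the rest the larger one is meant.

How it is judged:
By the outcome, as a careful person would: the job done as asked, in the order asked, and still so for the second after the job is handed in, with the robot touching nothing.
It also fails if it takes over 72 s, if anything falls off the work surface, if the arm or the gripper's body presses on something with over 40 N, if the wrist force passes 120 N, or if a joint passes its speed limit or range.

## Working session

There is one attempt and no reset: what is moved stays moved. The work goes in short steps, Python scripts to look and compute and a tool call to move; the robot and the scene stay as the last step left them, time stands still between calls to the robot, and variables do not carry over. Pictures are saved under pics/ and viewed, about 8 in all and at most 12, crops included, and the job is handed in when it is done.

Besides the shell and the picture viewer there is one more tool, called in YAML: its name, and indented under it one key for each argument. jog_arm: Moves the arm, as the interface text tells. Its arguments: {"type":"object","properties":{"translation":{"type":"array"},"turn":{"type":"array"},"grip":{"type":"number"},"grip_force":{"type":"number"}},"required":["translation","turn"]}

```bash
ls; mkdir -p pics; cat > h.py <<'E'
import numpy as np, cv2
from workcell import manip
def proj(c,P):
    P=np.atleast_2d(P); T=np.linalg.inv(c['pose']); q=P@T[:3,:3].T+T[:3,3]
    s=q[:,:2]/q[:,2:]; r2=(s**2).sum(1,keepdims=True); s=s*(1+c['k1']*r2)
    return s*[c['mtx'][0][0],c['mtx'][1][1]]+[c['mtx'][0][2],c['mtx'][1][2]]
def ray(c,uv):
    K=np.array(c['mtx']); s=np.linalg.solve(K,[uv[0],uv[1],1])[:2]; u=s.copy()
    for _ in range(20): u=s/(1+c['k1']*(u@u))
    p=np.array(c['pose']); d=p[:3,:3]@[u[0],u[1],1]; return p[:3,3],d/np.linalg.norm(d)
def atz(c,uv,z):
    o,d=ray(c,uv); return o+d*(z-o[2])/d[2]
def tri(obs):
    A=np.zeros((3,3));b=np.zeros(3)
    for c,uv in obs:
        o,d=ray(c,uv); M=np.eye(3)-np.outer(d,d); A+=M; b+=M@o
    X=np.linalg.solve(A,b); return X,[np.round(proj(c,X)[0]-uv,1) for c,uv in obs]
def save(c,name,crop=None,scale=1):
    f=c['frame'][:,:,::-1]
    if crop: f=f[crop[1]:crop[3],crop[0]:crop[2]]
    cv2.imwrite('pics/'+name,cv2.resize(f,None,fx=scale,fy=scale,interpolation=cv2.INTER_CUBIC))
E
python3 - <<'E'
from h import *
np.set_printoptions(precision=3,suppress=True)
print(manip.hold_point_z, manip.get_obs())
cs=[manip.camera(n) for n in('scene','side')]
for c,n in zip(cs,('scene','side')):
    print(n,c['pose'],c['mtx'],c['k1'])
    for l in ['pot','pot_rim','bracket','basket','bail_top','rod','rod_grip','rod_stem','stand','fork','tray','hammer','can','swage']:
        r=manip.pinpoint(c,l); print(l,[(np.round(d['at']).tolist(),round(d['confidence'],2)) for d in r[:4]])
cv2.imwrite('pics/a.png',cv2.resize(np.hstack([c['frame'][:,:,::-1] for c in cs]),(800,300)))
save(cs[0],'scene0.png');save(cs[1],'side0.png')
E
```

```text
pics
0.0187 {'clock': 0.0, 'joint_pos': array([ 1.296,  0.333, -0.065,  1.461,  0.022,  1.35 , -0.088]), 'joint_velocities': array([ 0.   ,  0.   ,  0.001,  0.002, -0.   ,  0.001,  0.   ]), 'tau': array([ -0.   , -62.545,   0.049, -39.161,   0.016,   0.01 ,   0.   ]), 'position': array([ 0.156, -0.605,  0.231]), 'ee_rot': array([ 0.992,  0.126, -0.   , -0.001]), 'ft_force': array([-0.302, -0.285, -0.371]), 'torque': array([-0.002,  0.01 ,  0.026]), 'grip_width': 0.9950949520475798}
scene [[-0.807  0.431 -0.403  1.027]
 [ 0.59   0.604 -0.536  0.69 ]
 [ 0.012 -0.671 -0.742  0.986]
 [ 0.     0.     0.     1.   ]] [[593.152   0.    308.027]
 [  0.    593.152 242.26 ]
 [  0.      0.      1.   ]] -0.02117593707682063
pot [([284.0, 266.0], 0.94), ([401.0, 272.0], 0.39)]
pot_rim [([285.0, 221.0], 0.6)]
bracket [([273.0, 249.0], 0.98)]
basket []
bail_top [([268.0, 190.0], 0.43)]
rod [([452.0, 391.0], 0.88), ([404.0, 272.0], 0.86), ([424.0, 261.0], 0.7), ([328.0, 427.0], 0.65)]
rod_grip [([406.0, 263.0], 0.96), ([318.0, 428.0], 0.86), ([447.0, 398.0], 0.81), ([285.0, 365.0], 0.61)]
rod_stem [(
[... 471 characters left out ...]
   0.      1.   ]] 0.001656721829024917
pot [([312.0, 245.0], 0.89)]
pot_rim [([312.0, 199.0], 0.64), ([342.0, 285.0], 0.52)]
bracket [([301.0, 223.0], 0.62), ([344.0, 298.0], 0.22)]
basket [([344.0, 296.0], 0.18)]
bail_top []
rod [([216.0, 362.0], 0.69), ([326.0, 422.0], 0.63), ([415.0, 314.0], 0.57)]
rod_grip [([306.0, 424.0], 0.85), ([343.0, 285.0], 0.81), ([204.0, 356.0], 0.69), ([408.0, 306.0], 0.66)]
rod_stem [([334.0, 419.0], 0.93), ([425.0, 316.0], 0.89), ([344.0, 296.0], 0.77), ([222.0, 370.0], 0.57)]
stand [([342.0, 340.0], 0.68)]
fork [([346.0, 293.0], 0.87)]
tray []
hammer [([238.0, 226.0], 0.74)]
can [([240.0, 308.0], 0.98), ([300.0, 225.0], 0.31)]
swage [([276.0, 165.0], 0.82)]
```

View pics/scene0.png

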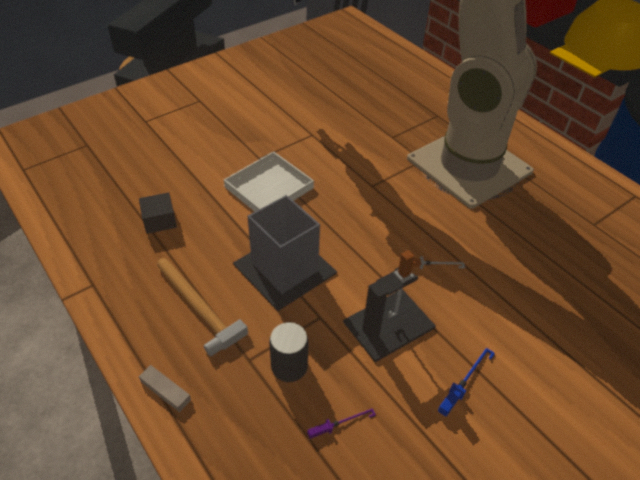

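View pics/side0.png

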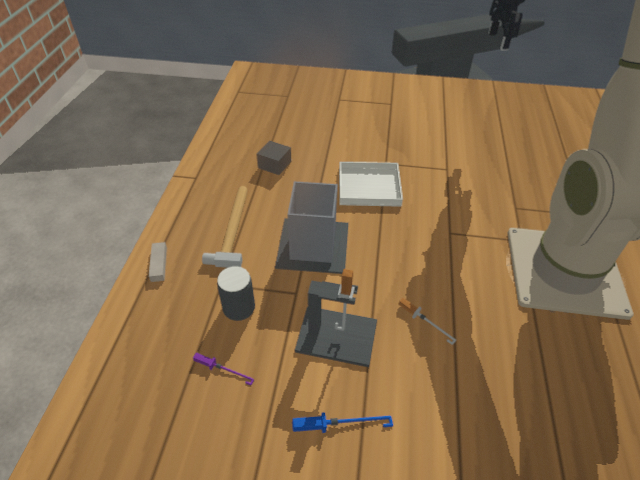

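```bash
python3 - <<'E'
from h import *
np.set_printoptions(precision=3,suppress=True)
a=manip.camera('scene');b=manip.camera('side')
for n,p,q in [('fork',(403,275),(346,293)),('grip',(406,263),(343,285)),('stem',(399,279),(344,296)),('stand',(391,321),(342,340)),('pot',(284,266),(312,245)),('rim',(285,221),(312,199)),('bracket',(273,249),(301,223))]:
    print(n,*tri([(a,np.array(p)),(b,np.array(q))]))
print('tray',atz(a,(270,187),0), 'can', atz(b,(240,308),0),'swage',atz(b,(276,165),0),'hammer',atz(a,(193,303),.01))
E
```

```text
fork [0.479 0.25  0.148] [array([0.1, 0.2]), array([ 0.1, -0.2])]
grip [0.484 0.257 0.186] [array([0.7, 2.5]), array([ 0.9, -2.4])]
stem [0.482 0.246 0.134] [array([0.1, 0.5]), array([ 0.2, -0.5])]
stand [ 0.479  0.246 -0.01 ] [array([0.7, 2.1]), array([ 0.8, -2.1])]
pot [0.579 0.01  0.005] [array([0.3, 1.3]), array([ 0.4, -1.1])]
rim [0.579 0.017 0.154] [array([-0. , -0.2]), array([-0.1,  0.2])]
bracket [0.604 0.009 0.075] [array([0.4, 1.7]), array([ 0.6, -1.4])]
tray [ 0.46  -0.224  0.   ] can [0.703 0.213 0.   ] swage [ 0.727 -0.276  0.   ] hammer [ 0.785 -0.017  0.01 ]
```

The larger brown-handled rod hangs in the stand (scene 405,265; side 345,285). A smaller brown one lies at (425,320) in the side view, and the pot is at (285,245) and the tray at (270,185) in the scene view. Next I fit pot and tray from their outlines.

```bash
cat > fit.py <<'E'
from h import *
from scipy.optimize import minimize
def box(x0,x1,y0,y1,z0,z1): return np.array([[x,y,z] for x in(x0,x1) for y in(y0,y1) for z in(z0,z1)])
def place(P,p): 
    c,s=np.cos(p[2]),np.sin(p[2]); return P@np.array([[c,s,0],[-s,c,0],[0,0,1]])+[p[0],p[1],0]
def sil(c,boxes,p):
    m=np.zeros((960,1280),np.uint8)
    for B in boxes: cv2.fillConvexPoly(m,cv2.convexHull(np.round(proj(c,place(B,p))*2*16+8).astype(np.int32)),1,shift=4)
    return cv2.resize(m*1.0,(640,480),interpolation=cv2.INTER_AREA)
def fit(views,boxes,p0):
    def f(q):
        p=[q[0]/100,q[1]/100,q[2]/10]
        return sum(np.abs(sil(c,boxes,p)-m).sum()/m.sum() for c,m in views)
    best=None
    for dy in (-.25,0,.25):
        r=minimize(f,[p0[0]*100,p0[1]*100,(p0[2]+dy)*10],method='Nelder-Mead',options=dict(initial_simplex=None,xatol=.01,fatol=1e-4))
        if best is None or r.fun<best.fun: best=r
    return best.x/[100,100,10],best.fun
POT=[box(-.049,.049,-.054,.054,0,.15),box(-.08,.08,-.08,.08,0,.006)]
TRAY=[box(-.08,.08,-.075,.075,0,.024)]
E
python3 - <<'E'
from fit import *
np.set_printoptions(precision=4,suppress=True)
a=manip.camera('scene');b=manip.camera('side');w=manip.camera('wrist')
for n,B,p0 in (('pot',POT,(.579,.014,0)),('tray',TRAY,(.46,-.22,0))):
    vs=[]
    for c in (a,b):
        r=manip.outline_of(c,n)
        print(n,[(d['extent'],round(d['confidence'],2),int(d['mask'].sum())) for d in r[:3]])
        if r: vs.append((c,r[0]['mask'].astype(float)))
    for v in [vs]+[[x] for x in vs]: print(n,*fit(v,B,p0))
print(w['pose'],w['mtx'],w['k1'])
E
```

```text
pot [([234.9, 193.9, 337.9, 312.8], 0.79, 6754)]
pot [([276.3, 182.9, 348.0, 275.2], 0.66, 5132), ([217.2, 268.6, 254.0, 322.8], 0.17, 1598)]
pot [0.5784 0.009  0.0584] 0.0666803552341951
pot [0.5773 0.0085 0.044 ] 0.031536867041753035
pot [0.5786 0.0091 0.055 ] 0.03098207326578332
tray [([223.2, 153.4, 312.6, 213.5], 0.68, 3009), ([344.2, 269.7, 434.5, 360.3], 0.15, 4099)]
tray [([337.0, 162.1, 404.5, 206.9], 0.9, 2684)]
tray [ 0.4628 -0.2246  0.1158] 0.17779460921755352
tray [ 0.4612 -0.2272  0.094 ] 0.1485543369890329
tray [ 0.4635 -0.2247  0.1183] 0.02300670640834575
[[ 0.2486 -0.9189 -0.3063  0.2337]
 [-0.9686 -0.2359 -0.0783 -0.5843]
 [-0.0003  0.3161 -0.9487  0.3736]
 [ 0.      0.      0.      1.    ]] [[331.6918   0.     317.8265]
 [  0.     331.6918 238.851 ]
 [  0.       0.       1.    ]] 0.004689587483687784
```

jog_arm:
  translation:
    - [20,30,40]
    - [50,60,80]
    - [85,90,120]
    - [120,120,160]
    - [150,150,195]
    - [180,180,220]
    - [205,215,220]
    - [225,250,220]
    - [245,285,220]
    - [260,320,220]
    - [270,360,220]
    - [280,400,220]
  turn: [0,5,10,16,22,28,34,40,46,52,58,64]

```text
clock: 2.95
position: [0.4126, -0.267, 0.4481]
ee_rot: [0.773, 0.634, 0.0, 0.0]
ft_force: [0.9, -0.4, 0.5]
grip_width: 0.999
```

jog_arm:
  translation:
    - [35,35,0]
    - [65,70,0]
    - [90,105,0]
    - [115,140,0]
    - [135,175,0]
    - [150,210,0]
    - [155,240,0]
    - [155,250,0]
    - [155,250,0]
  turn: [3,6,9,12,14,14,14,14,14]

```text
clock: 3.7
position: [0.5676, -0.0121, 0.4481]
ee_rot: [0.687, 0.726, 0.001, -0.0]
ft_force: [-0.4, 0.4, 0.5]
grip_width: 0.997
```

```bash
python3 - <<'E'
from fit import *
np.set_printoptions(precision=4,suppress=True)
w=manip.camera('wrist'); save(w,'w1.png')
for l in ['pot','pot_rim','bracket','basket','bail_top','rod','rod_grip','rod_stem','stand','fork']:
    r=manip.pinpoint(w,l); print(l,[(np.round(d['at'],1).tolist(),round(d['confidence'],2)) for d in r[:3]])
print(w['pose'])
for n,z in (('pot_rim',.15),('bracket',.075),('bail_top',.081),('fork',.15),('rod_grip',.182),('stand',0)):
    r=manip.pinpoint(w,n)
    for d in r[:2]: print(n,atz(w,d['at'],z))
r=manip.outline_of(w,'pot')
if r: print(fit([(w,r[0]['mask'].astype(float))],POT,(.578,.01,.05)))
print(proj(w,place(box(-.045,.045,-.05,.05,.15,.1501),(.578,.009,.055))))
E
```

```text
pot [([324.7, 165.7], 0.67)]
pot_rim []
bracket [([343.9, 168.9], 0.64)]
basket [([335.8, 164.7], 0.68), ([325.6, 177.5], 0.5)]
bail_top [([343.8, 173.0], 0.6)]
rod [([171.6, 46.2], 0.94), ([324.5, 176.7], 0.4), ([323.8, 165.3], 0.2)]
rod_grip [([186.4, 57.8], 0.84)]
rod_stem [([167.5, 43.9], 0.64), ([343.3, 171.7], 0.55)]
stand []
fork []
[[ 0.9985  0.0517  0.0174  0.5624]
 [ 0.0546 -0.948  -0.3137  0.0695]
 [ 0.0003  0.3142 -0.9494  0.5905]
 [ 0.      0.      0.      1.    ]]
bracket [0.6055 0.0139 0.075 ]
bail_top [0.6053 0.0084 0.081 ]
rod_grip [0.4145 0.1355 0.182 ]
(array([0.534 , 0.0102, 0.3256]), np.float64(2.4577492832112138))
[[293.8165 214.8956]
 [293.8115 214.9136]
 [291.9841 138.3989]
 [291.9783 138.401 ]
 [359.6979 214.8627]
 [359.7067 214.8807]
 [362.8028 138.3613]
 [362.8129 138.3634]]
```

View pics/w1.png

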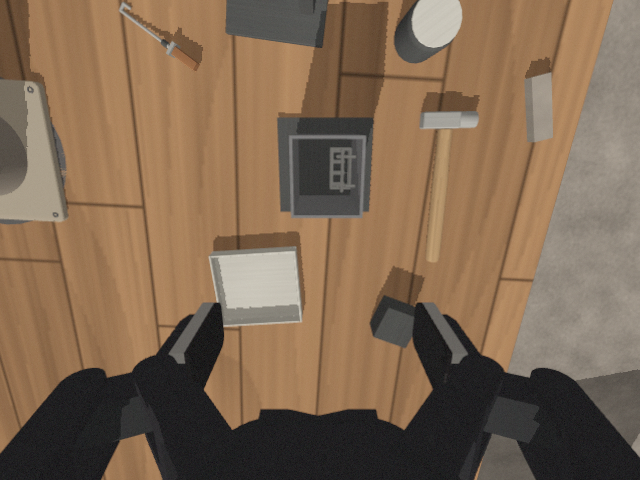

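The wrist view shows the pot mouth at (328,177) with bracket and bail at (345,170). The tray is at (257,287), and the stand lies at the top edge. I'm moving over the stand.

jog_arm:
  translation:
    - [-20,35,0]
    - [-40,70,-15]
    - [-55,105,-30]
    - [-70,140,-45]
    - [-80,165,-60]
    - [-88,180,-75]
    - [-88,180,-88]
    - [-88,180,-88]
  turn: [0,0,0,0,0,0,0,0]

```text
clock: 5.27
position: [0.4782, 0.1637, 0.3582]
ee_rot: [0.689, 0.725, -0.001, -0.0]
ft_force: [0.2, -1.0, -0.6]
grip_width: 1.004
```

```bash
python3 - <<'E'
from fit import *
np.set_printoptions(precision=4,suppress=True)
w=manip.camera('wrist'); save(w,'w2.png')
for n,z in (('rod',.15),('rod_grip',.182),('fork',.15),('stand',0)):
    for d in manip.pinpoint(w,n)[:3]: print(n,np.round(d['at'],1),round(d['confidence'],2),atz(w,d['at'],z))
print(w['pose'])
E
```

```text
rod [218.4 172.1] 0.82 [0.3715 0.197  0.15  ]
rod [512.2  52.3] 0.77 [0.651  0.3215 0.15  ]
rod [300.  390.1] 0.71 [ 0.4658 -0.0814  0.15  ]
rod_grip [324.8 121.5] 0.74 [0.479  0.2516 0.182 ]
rod_grip [530.3  54.3] 0.65 [0.6504 0.3138 0.182 ]
rod_grip [476.3 162.2] 0.63 [0.6229 0.2227 0.182 ]
fork [321.5 121.3] 0.66 [0.4763 0.2522 0.15  ]
stand [322.3 121.5] 0.63 [0.4785 0.2548 0.    ]
[[ 0.9988  0.0478  0.0137  0.4737]
 [ 0.0497 -0.9472 -0.3166  0.2458]
 [-0.0021  0.3169 -0.9485  0.5003]
 [ 0.      0.      0.      1.    ]]
```

View pics/w2.png

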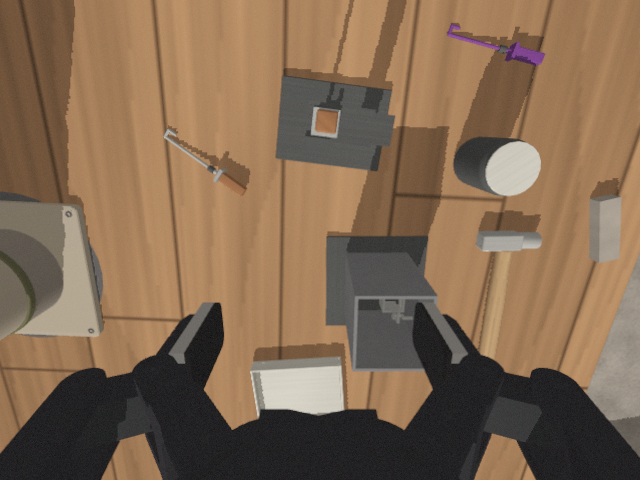

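```bash
python3 - <<'E'
from fit import *
np.set_printoptions(precision=4,suppress=True)
w=manip.camera('wrist')
P=[atz(w,u,.004)[:2] for u in((285,75),(391,90),(378,170),(277,158))]
print(P,'center',np.mean(P,0))
for i,j in((0,1),(3,2),(3,0),(2,1)):
    d=P[j]-P[i]; print(np.linalg.norm(d),np.degrees(np.arctan2(d[1],d[0])))
f=w['frame'][90:150,300:350].astype(int); 
m=((f[:,:,0]-f[:,:,2])>60).astype(np.uint8)
n,l,s,c=cv2.connectedComponentsWithStats(m); print(s,c)
f=w['frame'][100:142,304:348]; save(w,'w3.png',(260,60,410,185),5)
print(manip.get_obs()['ee_rot'])
E
```

```text
[array([0.4284, 0.3113]), array([0.5747, 0.2993]), array([0.5681, 0.1902]), array([0.4183, 0.2007])] center [0.4974 0.2504]
0.14680999965850075 -4.683073031268772
0.15017696429470673 -4.009096018076612
0.11107779220623717 84.76832472987162
0.10933024089334928 86.51870428120492
[[   0    0   50   60 2578]
 [  12   19   22   23  422]] [[24.7952 29.4112]
 [22.6967 30.0427]]
[0.6904 0.7234 0.0006 0.0005]
```

View pics/w3.png

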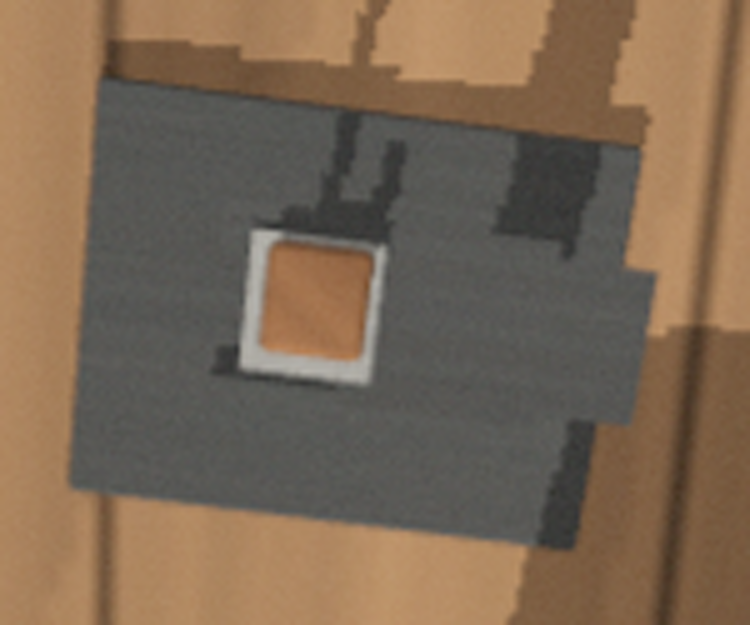

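```bash
python3 - <<'E'
from fit import *
np.set_printoptions(precision=4,suppress=True)
w=manip.camera('wrist')
print(atz(w,(322.6,121.2),.156),atz(w,(323.4,119.8),.208))
P=[atz(w,(260+u/5,60+v/5),.156)[:2] for u,v in((252,229),(388,243),(372,384),(240,370))]
for i,j in((0,1),(3,2),(3,0),(2,1)):
    d=P[j]-P[i]; print(np.linalg.norm(d),np.degrees(np.arctan2(d[1],d[0])))
P=np.array([[.48,.25,.0],[.48,.25,.156]]);print(proj(w,P))
E
```

```text
[0.4803 0.2515 0.156 ] [0.4802 0.2516 0.208 ]
0.02662702513022686 -2.818675185575602
0.026519494540078365 -3.134324179833822
0.026256780499796024 87.0029727512607
0.026403432704546047 86.76974409654767
[[320.7071 124.6019]
 [322.2154 122.8231]]
```

jog_arm:
  translation:
    - [0,30,-20]
    - [2,60,-50]
    - [2,88,-80]
    - [2,88,-110]
    - [2,88,-120]
    - [2,88,-120]
  turn: [-2,-4,-6,-6,-6,-6]

```text
clock: 6.12
position: [0.4815, 0.2494, 0.2387]
ee_rot: [0.727, 0.686, -0.001, -0.0]
ft_force: [-0.6, -0.6, -0.1]
grip_width: 1.0
```

```bash
python3 - <<'E'
from fit import *
np.set_printoptions(precision=4,suppress=True)
w=manip.camera('wrist'); save(w,'w4.png')
o=manip.get_obs();q=o['ee_rot'];print(o['position'],np.degrees(2*np.arctan2(q[1],q[0]))-90)
hsv=cv2.cvtColor(w['frame'],cv2.COLOR_RGB2HSV)
u=proj(w,[[.4803,.2515,.208]])[0];print(u)
for d in manip.pinpoint(w,'rod_grip')[:2]: print(np.round(d['at'],1),d['confidence'],atz(w,d['at'],.182))
x,y=u.astype(int);save(w,'w4.png',(max(x-80,0),max(y-60,0),x+80,y+60),5);print(max(x-80,0),max(y-60,0))
E
```

```text
[0.4824 0.2495 0.2409] -3.378058427672258
[317.1176 275.8872]
[214.9 280. ] 0.88 [0.4119 0.2404 0.182 ]
[319.4 236.8] 0.71 [0.4825 0.2664 0.182 ]
237 215
```

View pics/w4.png

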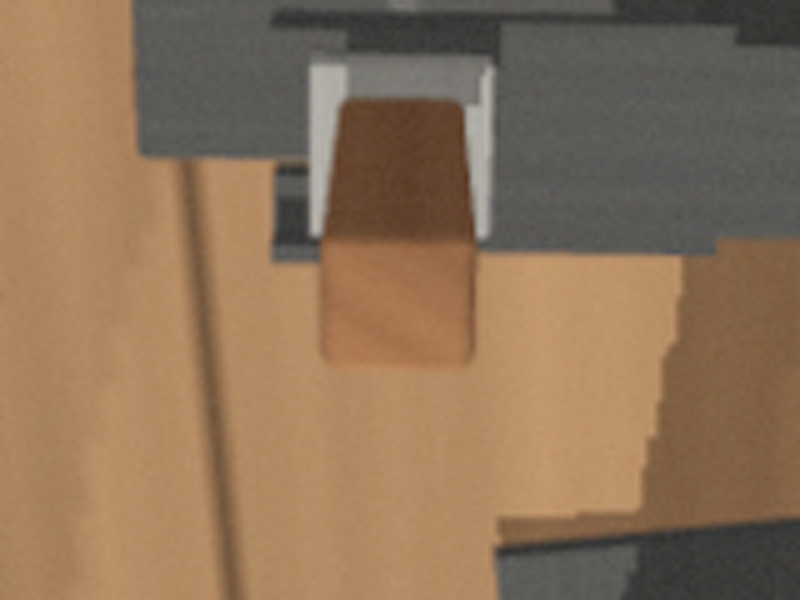

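Handle top centre is at (316.6,275.4), within 1 px of the prediction, and its edges are square to the gripper. I'm descending and closing.

jog_arm:
  translation:
    - [-1,1,-20]
    - [-2,2,-40]
    - [-2,2,-56]
    - [-2,2,-67]
    - [-2,2,-72]
    - [-2,2,-73]
    - [-2,2,-73]
  turn: [0,0,0,0,0,0,0]

```text
clock: 6.8
position: [0.4817, 0.2518, 0.1703]
ee_rot: [0.728, 0.686, 0.002, 0.001]
ft_force: [-0.2, 0.1, -0.4]
grip_width: 1.004
```

jog_arm:
  translation:
    - [0,0,0]
    - [0,0,0]
    - [0,0,0]
    - [0,0,0]
    - [0,0,0]
    - [0,0,0]
    - [0,0,0]
    - [0,0,0]
  turn: [0,0,0,0,0,0,0,0]
  grip: 10
  grip_force: 60

```text
clock: 7.47
position: [0.4817, 0.2519, 0.1704]
ee_rot: [0.728, 0.686, 0.002, 0.001]
ft_force: [-0.6, -1.6, 2.9]
grip_width: 0.198
```

jog_arm:
  translation:
    - [0,0,5]
    - [0,0,10]
    - [0,0,14]
    - [0,0,14]
    - [-8,0,14]
    - [-18,1,14]
    - [-30,2,14]
    - [-44,3,14]
    - [-55,3,20]
    - [-60,3,40]
    - [-60,3,65]
    - [-60,3,80]
  turn: [0,0,0,0,0,0,0,0,0,0,0,0]

```text
clock: 8.47
position: [0.4203, 0.2554, 0.2521]
ee_rot: [0.728, 0.686, 0.002, 0.002]
ft_force: [0.7, 0.4, -2.1]
grip_width: 0.201
```

jog_arm:
  translation:
    - [0,-10,20]
    - [0,-30,40]
    - [5,-60,50]
    - [15,-90,50]
    - [25,-110,50]
    - [30,-120,50]
    - [30,-120,50]
    - [30,-120,50]
  turn: [1,2,3,4,5,6,6,6]

```text
clock: 9.13
position: [0.4494, 0.1356, 0.3017]
ee_rot: [0.691, 0.723, 0.002, 0.001]
ft_force: [-0.8, 0.4, -2.5]
grip_width: 0.203
```

```bash
python3 - <<'E'
from fit import *
np.set_printoptions(precision=4,suppress=True)
o=manip.get_obs();q=o['ee_rot'];print(o['clock'],o['position'],np.degrees(2*np.arctan2(q[1],q[0]))-90,o['ft_force'],o['torque'],o['grip_width'])
p=o['position']; ims=[]
for n in('wrist','scene','side'):
    c=manip.camera(n); u=proj(c,[p+[0,0,-.13]])[0]; v=proj(c,[p+[0,0,-.03]])[0]; print(n,u,v)
    x,y=((u+v)/2).astype(int); s=55 if n!='wrist' else 110; x=np.clip(x,s,640-s);y=np.clip(y,s,480-s)
    k=int(400/(2*s)*10)/10
    ims.append(cv2.resize(c['frame'][y-s:y+s,x-s:x+s,::-1],(400,400),interpolation=cv2.INTER_CUBIC)); print('crop',x-s,y-s,400/(2*s))
cv2.imwrite('pics/w5.png',np.hstack(ims)[:, :1200]); np.hstack
cv2.imwrite('pics/w5.png',np.vstack([np.hstack(ims[:2])]))
cv2.imwrite('pics/w5b.png',ims[2])
E
```

```text
9.1333 [0.4494 0.1356 0.3017] 2.5814674841238485 [-0.8201  0.3771 -2.5288] [ 0.0236  0.0217 -0.0113] 0.20341821804439672
wrist [318.1251 229.4473] [318.9188 279.9712]
crop 208 144 1.8181818181818181
scene [375.7998 222.6176] [381.1964 183.7433]
crop 323 148 3.6363636363636362
side [368.3266 240.4815] [372.8642 202.3727]
crop 315 166 3.6363636363636362
```

View pics/w5.png

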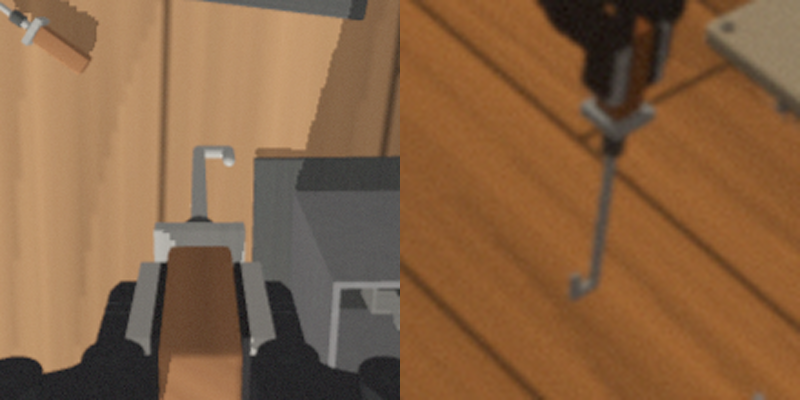

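```bash
cat > rod.py <<'E'
from fit import *
def rodpts(tcp,yaw,b,dz=-.0204,off=(0,0)):
    "tilt b: hook toward rod +x. returns dict of points"
    c,s=np.cos(yaw),np.sin(yaw)
    def W(x,z,y=0): 
        x+=off[0]; y+=off[1]; return [tcp[0]+c*x-s*y,tcp[1]+s*x+c*y,tcp[2]+dz+z]
    def S(x,d): return W(x*np.cos(b)+d*np.sin(b),-.014-d*np.cos(b)+x*np.sin(b))
    return dict(stem=S(0,0),mid=S(0,.05),rest=S(.007,.101),bot=S(0,.104),tip=S(.014,.088),tipout=S(.017,.095),tipin=S(.011,.095),
      cA=W(-.013,.0,.013),cB=W(.013,.0,.013))
def now():
    o=manip.get_obs();q=o['ee_rot'];return o['position'],2*np.arctan2(q[1],q[0])-np.pi/2
E
python3 - <<'E'
from rod import *
w=manip.camera('wrist');t,y=now()
x0,y0,k=285,212,5
f=w['frame'][y0:y0+100,x0:x0+75,::-1]; f=cv2.resize(f,None,fx=k,fy=k,interpolation=cv2.INTER_CUBIC); g=f.copy()
for b,col in((0,(0,0,255)),(-.06,(255,0,0))):
    for n,P in rodpts(t,y,b).items():
        u=proj(w,[P])[0]; cv2.circle(g,tuple(((u-[x0,y0]+.5)*k).astype(int)),3,col,-1)
        print(b,n,np.round((u-[x0,y0]+.5)*k))
cv2.imwrite('pics/w6.png',np.hstack([f,g]))
E
```

```text
0 stem [173. 327.]
0 mid [170. 181.]
0 rest [208.  82.]
0 bot [168.  77.]
0 tip [252. 104.]
0 tipout [268.  91.]
0 tipin [233.  91.]
0 cA [ 52. 272.]
0 cB [296. 271.]
-0.06 stem [173. 327.]
-0.06 mid [149. 181.]
-0.06 rest [174.  81.]
-0.06 bot [133.  77.]
-0.06 tip [221. 102.]
-0.06 tipout [234.  90.]
-0.06 tipin [199.  91.]
-0.06 cA [ 52. 272.]
-0.06 cB [296. 271.]
```

View pics/w6.png

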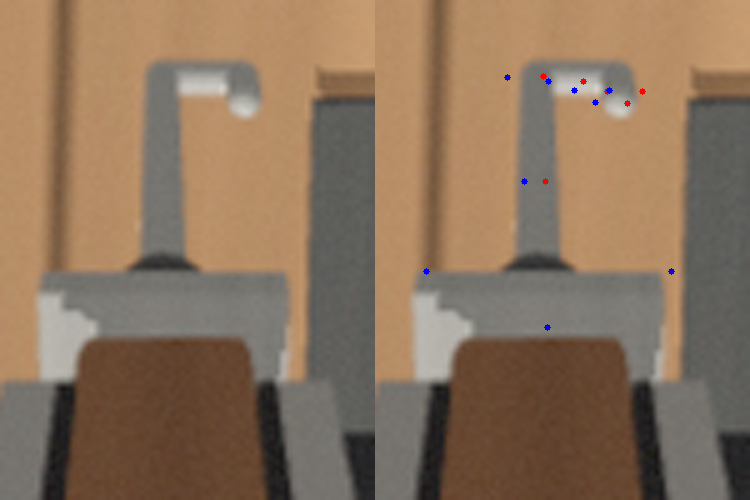

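Hook rest, tip and shank line up with the straight model (bend ≈ 0), apart from a constant −2 px shift shared with the collar, which is camera bias. Next I go over the pot.

jog_arm:
  translation:
    - [10,-10,15]
    - [30,-30,28]
    - [55,-55,30]
    - [80,-85,30]
    - [105,-110,30]
    - [118,-122,30]
    - [122,-127,30]
    - [122,-127,30]
    - [122,-127,30]
  turn: [0,0,0,0,0,0,0,0,0]

```text
clock: 10.08
position: [0.5711, 0.0112, 0.332]
ee_rot: [0.689, 0.724, 0.002, 0.001]
ft_force: [0.6, 0.2, -1.9]
grip_width: 0.203
```

```bash
python3 - <<'E'
from rod import *
np.set_printoptions(precision=4,suppress=True)
w=manip.camera('wrist');t,y=now();print(t,np.degrees(y))
for n in('bail_top','bracket','pot_rim','basket'):
    for d in manip.pinpoint(w,n)[:2]: print(n,np.round(d['at'],1),round(d['confidence'],2),atz(w,d['at'],.08))
np.savez('v1.npz',**{k:np.array(w[k]) for k in('frame','mtx','k1','pose')})
x0,y0,k=270,130,5
f=w['frame'][y0:y0+120,x0:x0+140,::-1]; f=cv2.resize(f,None,fx=k,fy=k,interpolation=cv2.INTER_CUBIC)
for n,P in rodpts(t,y,.002,off=(-.0014,0)).items(): print(n,np.round((proj(w,[P])[0]-[x0,y0]+.5)*k))
p=(.578,.009,.053)
for z in(.069,.081,.093): print('apex',z,np.round((proj(w,place(np.array([[.025,0,z],[.025,-.03,z-.006],[.025,.03,z-.006]]),p))-[x0,y0]+.5)*k).tolist())
print('mouth',np.round((proj(w,place(box(-.045,.045,-.05,.05,.15,.15),p))-[x0,y0]+.5)*k)[::2].tolist())
cv2.imwrite('pics/w7.png',f)
E
```

```text
[0.571  0.0116 0.3323] 2.8772913615490188
bail_top [345.6 203.7] 0.62 [0.6052 0.0089 0.08  ]
bail_top [316.9 319.2] 0.46 [ 0.5782 -0.1527  0.08  ]
bracket [344.7 202.9] 0.57 [0.604  0.0098 0.08  ]
pot_rim [323.1 215. ] 0.84 [ 0.5788 -0.0065  0.08  ]
stem [233. 734.]
mid [234. 589.]
rest [275. 490.]
bot [235. 485.]
tip [319. 512.]
tipout [334. 500.]
tipin [299. 500.]
cA [110. 678.]
cB [356. 678.]
apex 0.069 [[368.0, 355.0], [364.0, 466.0], [369.0, 230.0]]
apex 0.081 [[372.0, 366.0], [368.0, 478.0], [373.0, 237.0]]
apex 0.093 [[376.0, 376.0], [371.0, 492.0], [377.0, 244.0]]
mouth [[61.0, 669.0], [41.0, 187.0], [488.0, 667.0], [510.0, 185.0]]
```

View pics/w7.png

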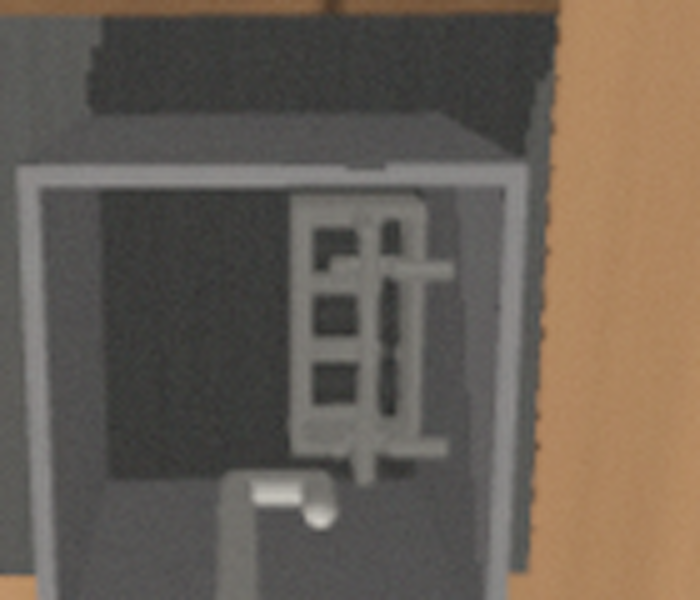

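Bail wire is at column 368 (crop), prongs at rows 270 and 448, matching the model with apex z ≈ 0.081. The mouth edges match too. I'm lowering the hook in front of the bail.

jog_arm:
  translation:
    - [3,0,-15]
    - [6,-1,-35]
    - [6,-1,-60]
    - [6,-1,-85]
    - [6,-1,-105]
    - [6,-1,-120]
    - [6,-1,-130]
    - [6,-1,-136]
    - [6,-1,-139]
    - [6,-1,-139]
    - [6,-1,-139]
  turn: [0,0,0,0,0,0,0,0,0,0,0]

```text
clock: 11.25
position: [0.5776, 0.0097, 0.1944]
ee_rot: [0.689, 0.724, 0.002, 0.002]
ft_force: [-0.3, 0.2, -1.2]
grip_width: 0.202
```

```bash
python3 - <<'E'
from rod import *
np.set_printoptions(precision=4,suppress=True)
w=manip.camera('wrist');t,y=now();o=manip.get_obs();print(t,np.degrees(y),o['ft_force'],o['grip_width'])
for n in('bail_top','bracket'):
    for d in manip.pinpoint(w,n)[:2]: print(n,np.round(d['at'],1),round(d['confidence'],2),atz(w,d['at'],.08))
x0,y0,k=270,180,5
f=w['frame'][y0:y0+120,x0:x0+140,::-1]; f=cv2.resize(f,None,fx=k,fy=k,interpolation=cv2.INTER_CUBIC)
for n,P in rodpts(t,y,.002,off=(-.0014,0)).items(): print(n,np.round((proj(w,[P])[0]-[x0,y0]+.5)*k))
p=(.577,.009,.053)
for z in(.075,.081,.087): print('apex',z,np.round((proj(w,place(np.array([[.025,0,z],[.025,-.014,z-.006],[.025,.014,z-.006],[.025,-.0325,z-.006],[.025,.0325,z-.006]]),p))-[x0,y0]+.5)*k).tolist())
cv2.imwrite('pics/w8.png',f)
E
```

```text
[0.5777 0.0098 0.1945] 2.818876690779034 [ 0.6144 -0.253  -0.725 ] 0.2016363721941885
bail_top [348.1 234.1] 0.63 [0.6021 0.0116 0.08  ]
stem [235. 486.]
mid [235. 340.]
rest [275. 241.]
bot [234. 236.]
tip [318. 263.]
tipout [334. 250.]
tipin [299. 251.]
cA [112. 431.]
cB [357. 430.]
apex 0.075 [[389.0, 271.0], [384.0, 338.0], [387.0, 180.0], [381.0, 438.0], [390.0, 70.0]]
apex 0.081 [[392.0, 282.0], [387.0, 350.0], [391.0, 189.0], [384.0, 452.0], [393.0, 77.0]]
apex 0.087 [[395.0, 294.0], [390.0, 363.0], [394.0, 199.0], [387.0, 466.0], [397.0, 84.0]]
```

View pics/w8.png

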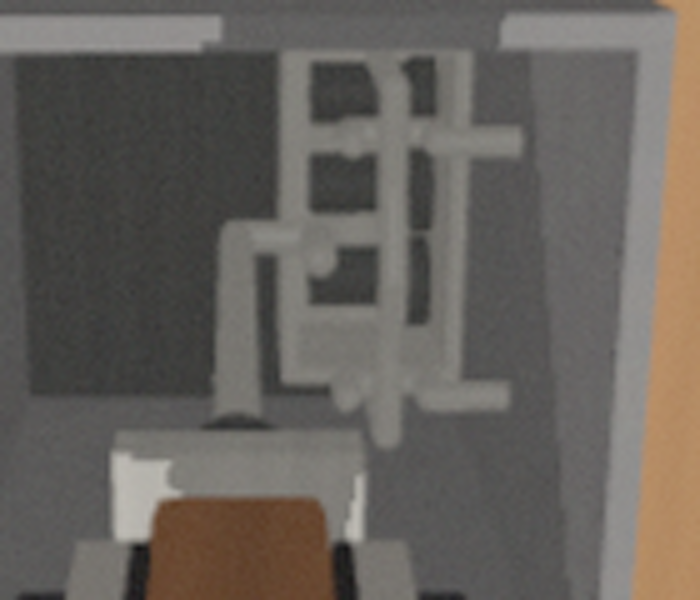

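jog_arm:
  translation:
    - [0,0,-1]
    - [4,0,-2]
    - [8,0,-2]
    - [12,1,-2]
    - [15,1,-2]
    - [17,1,-2]
    - [18,1,-2]
    - [18,1,-2]
    - [18,1,-2]
  turn: [0,0,0,0,0,0,0,0,0]

```text
clock: 12.15
position: [0.5956, 0.0107, 0.1923]
ee_rot: [0.689, 0.724, 0.002, 0.002]
ft_force: [-0.4, -0.6, -2.4]
grip_width: 0.205
```

```bash
python3 - <<'E'
from rod import *
np.set_printoptions(precision=4,suppress=True)
w=manip.camera('wrist');t,y=now();o=manip.get_obs();print(t,np.degrees(y),o['ft_force'],o['torque'],o['grip_width'])
x0,y0,k=270,180,5
f=w['frame'][y0:y0+120,x0:x0+140,::-1]; f=cv2.resize(f,None,fx=k,fy=k,interpolation=cv2.INTER_CUBIC)
for n,P in rodpts(t,y,.002,off=(-.0014,0)).items(): print(n,np.round((proj(w,[P])[0]-[x0,y0]+.5)*k))
p=(.577,.009,.053)
for z in(.075,.081): print('apex',z,np.round((proj(w,place(np.array([[.025,0,z],[.025,-.014,z-.006],[.025,.014,z-.006],[.025,-.0325,z-.006],[.025,.0325,z-.006]]),p))-[x0,y0]+.5)*k).tolist())
cv2.imwrite('pics/w9.png',f)
E
```

```text
[0.5955 0.0107 0.1924] 2.819976642257126 [-0.0433  0.3642 -2.0902] [ 0.0261  0.0647 -0.0007] 0.20239731156075685
stem [234. 486.]
mid [234. 340.]
rest [274. 240.]
bot [234. 236.]
tip [318. 262.]
tipout [333. 250.]
tipin [298. 250.]
cA [111. 431.]
cB [356. 430.]
apex 0.075 [[280.0, 276.0], [279.0, 343.0], [280.0, 184.0], [279.0, 443.0], [280.0, 73.0]]
apex 0.081 [[281.0, 287.0], [280.0, 356.0], [281.0, 193.0], [280.0, 457.0], [281.0, 80.0]]
```

View pics/w9.png

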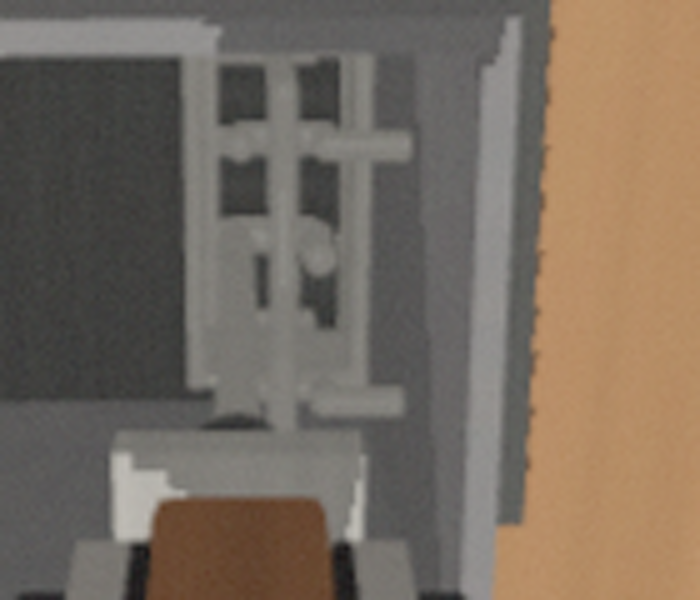

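The wire (column 281) sits between shank and tip. I'm lifting slowly to contact.

jog_arm:
  translation:
    - [0,0,3]
    - [0,0,7]
    - [0,0,11]
    - [0,0,14]
    - [0,0,16]
    - [0,0,18]
    - [0,0,20]
    - [0,0,22]
    - [0,0,24]
    - [0,0,26]
    - [0,0,26]
    - [0,0,26]
  turn: [0,0,0,0,0,0,0,0,0,0,0,0]

```text
clock: 13.2
position: [0.5955, 0.0107, 0.2183]
ee_rot: [0.689, 0.724, 0.002, 0.002]
ft_force: [-0.3, -0.5, -3.9]
grip_width: 0.201
```

```bash
python3 - <<'E'
from rod import *
np.set_printoptions(precision=4,suppress=True)
w=manip.camera('wrist');t,y=now();o=manip.get_obs();print(t,np.degrees(y),o['ft_force'],o['torque'],o['grip_width'])
x0,y0,k=270,180,5
f=w['frame'][y0:y0+120,x0:x0+140,::-1]; f=cv2.resize(f,None,fx=k,fy=k,interpolation=cv2.INTER_CUBIC)
cv2.imwrite('pics/w10.png',f)
E
```

```text
[0.5954 0.0107 0.2182] 2.8214895403120437 [ 0.3017 -0.4005 -4.5891] [-0.0469 -0.0017 -0.0107] 0.20263711320013936
```

jog_arm:
  translation:
    - [0,0,3]
    - [0,0,6]
    - [0,0,9]
    - [0,0,9]
    - [-3,0,9]
    - [-7,0,9]
    - [-12,-1,9]
    - [-17,-1,9]
    - [-22,-1,9]
    - [-27,-1,9]
    - [-30,-2,9]
    - [-31,-2,9]
  turn: [0,0,0,0,0,0,0,0,0,0,0,0]

```text
clock: 14.25
position: [0.5639, 0.0084, 0.2274]
ee_rot: [0.69, 0.724, 0.002, 0.003]
ft_force: [0.1, -0.2, -4.1]
grip_width: 0.202
```

jog_arm:
  translation:
    - [0,0,0]
    - [0,0,0]
    - [0,0,0]
    - [0,0,0]
  turn: [0,0,0,0]

```text
clock: 14.58
position: [0.5641, 0.0085, 0.2273]
ee_rot: [0.69, 0.724, 0.002, 0.002]
ft_force: [0.8, 0.5, -4.3]
grip_width: 0.202
```

```bash
python3 - <<'E'
from rod import *
np.set_printoptions(precision=4,suppress=True)
w=manip.camera('wrist');t,y=now();o=manip.get_obs();print(t,np.degrees(y),o['ft_force'],o['torque'],o['grip_width'])
x0,y0,k=270,180,5
f=w['frame'][y0:y0+120,x0:x0+140,::-1]; f=cv2.resize(f,None,fx=k,fy=k,interpolation=cv2.INTER_CUBIC)
cv2.imwrite('pics/w11.png',f)
E
```

```text
[0.5641 0.0085 0.2273] 2.8144919429750255 [-0.6497 -0.1528 -4.3796] [ 0.0035  0.0894 -0.0081] 0.2043463014689817
```

View pics/w11.png

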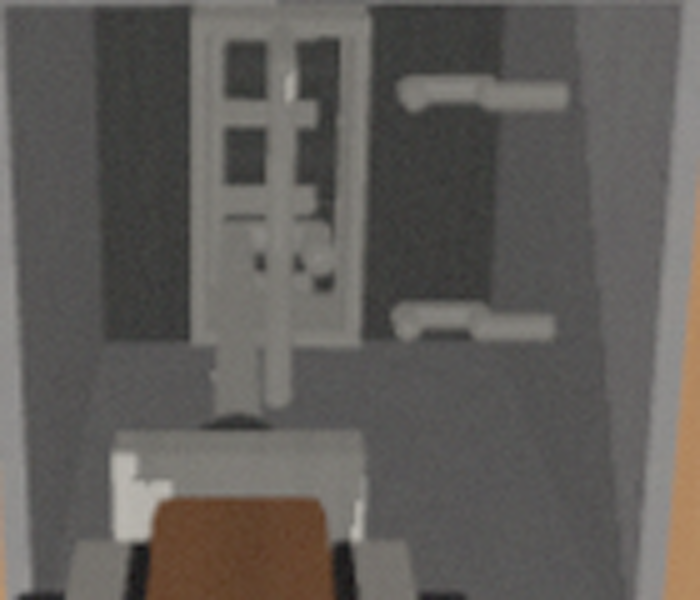

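Basket (right edge 370) has cleared the prong ends (398) and hangs in the hook at (300,255). Next is straight up, then the tray.

jog_arm:
  translation:
    - [0,0,4]
    - [0,0,12]
    - [0,0,24]
    - [0,0,38]
    - [0,0,54]
    - [0,0,70]
    - [0,0,86]
    - [0,0,102]
    - [0,0,118]
    - [0,0,132]
    - [0,0,142]
    - [0,0,148]
  turn: [0,0,0,0,0,0,0,0,0,0,0,0]

```text
clock: 15.63
position: [0.5644, 0.0087, 0.3775]
ee_rot: [0.689, 0.724, 0.003, 0.003]
ft_force: [0.7, 0.6, -3.4]
grip_width: 0.201
```

jog_arm:
  translation:
    - [-2,-4,2]
    - [-6,-12,2]
    - [-11,-24,2]
    - [-17,-38,2]
    - [-24,-53,2]
    - [-32,-69,2]
    - [-40,-86,2]
    - [-48,-103,2]
    - [-56,-120,2]
    - [-64,-137,2]
    - [-71,-153,2]
    - [-78,-168,2]
  turn: [0,0,0,0,0,0,0,0,0,0,0,0]

```text
clock: 16.63
position: [0.485, -0.1611, 0.3788]
ee_rot: [0.69, 0.724, 0.003, 0.003]
ft_force: [0.3, -0.5, -4.4]
grip_width: 0.207
```

jog_arm:
  translation:
    - [-6,-13,0]
    - [-12,-26,0]
    - [-18,-38,0]
    - [-23,-49,0]
    - [-26,-57,0]
    - [-29,-62,0]
    - [-30,-65,0]
    - [-30,-65,0]
    - [-30,-65,0]
    - [-30,-65,0]
  turn: [0,0,0,0,0,0,0,0,0,0]

```text
clock: 17.47
position: [0.4553, -0.2253, 0.3788]
ee_rot: [0.69, 0.724, 0.003, 0.003]
ft_force: [-0.8, 0.9, -4.6]
grip_width: 0.202
```

```bash
python3 - <<'E'
from rod import *
np.set_printoptions(precision=4,suppress=True)
t,y=now();o=manip.get_obs();print(o['clock'],t,np.degrees(y),o['ft_force'],o['torque'],o['grip_width'])
cs=[manip.camera(n) for n in('scene','side','wrist')]
for c in cs:
    for n in('basket','bail_top','tray'):
        for d in manip.pinpoint(c,n)[:2]: print(n,np.round(d['at'],1),round(d['confidence'],2))
    print('pred basket,apex,tray',proj(c,[t+[.007,0,-.2009],t+[.007,0,-.1329],[.463,-.2246,0]]).round(1).tolist())
ims=[]
for c,(x,y) in zip(cs[:2],((270,150),(370,150))): ims.append(cv2.resize(c['frame'][y-70:y+70,x-70:x+70,::-1],(400,400)))
cv2.imwrite('pics/w12.png',np.hstack(ims))
E
```

```text
17.4667 [ 0.4553 -0.2253  0.3788] 2.814841610901336 [-0.8312  0.8837 -4.6044] [0.0613 0.0541 0.0673] 0.20157043196814095
basket [265.9 126.1] 0.65
bail_top [267.7 187. ] 0.73
bail_top [265.  102.3] 0.62
tray [269.5 189.1] 0.7
tray [391.6 322. ] 0.36
pred basket,apex,tray [[265.9, 128.0], [264.7, 102.2], [268.8, 187.5]]
basket [377.5 132.3] 0.74
bail_top [375.2 103.2] 0.92
tray [367.4 184.3] 0.72
pred basket,apex,tray [[375.0, 130.3], [377.7, 105.6], [368.7, 186.5]]
basket [326.4 205.4] 0.78
tray [323.4 182.8] 0.55
tray [317.3 319.8] 0.22
pred basket,apex,tray [[323.7, 210.2], [325.7, 228.6], [321.4, 183.2]]
```

Pictures are used up; I go on with numbers. The networks place the basket where predicted in all three cameras. Lowering.

jog_arm:
  translation:
    - [0,0,-4]
    - [0,0,-14]
    - [0,0,-28]
    - [0,0,-46]
    - [0,0,-64]
    - [0,0,-82]
    - [0,0,-100]
    - [0,0,-118]
    - [0,0,-134]
    - [0,0,-147]
    - [0,0,-157]
    - [0,0,-163]
  turn: [0,0,0,0,0,0,0,0,0,0,0,0]

```text
clock: 19.07
position: [0.4543, -0.2258, 0.214]
ee_rot: [0.69, 0.724, 0.002, 0.002]
ft_force: [-0.1, -0.5, -3.9]
grip_width: 0.199
```

jog_arm:
  translation:
    - [0,0,-1]
    - [0,0,-2]
    - [0,0,-3]
    - [0,0,-4]
    - [0,0,-5]
    - [0,0,-6]
    - [0,0,-6]
    - [0,0,-6]
  turn: [0,0,0,0,0,0,0,0]

```text
clock: 19.73
position: [0.4543, -0.2259, 0.2081]
ee_rot: [0.69, 0.724, 0.002, 0.002]
ft_force: [0.0, -0.3, -3.8]
grip_width: 0.205
```

jog_arm:
  translation:
    - [0,0,-1]
    - [0,0,-2]
    - [0,0,-3]
    - [0,0,-4]
    - [0,0,-5]
    - [0,0,-6]
    - [0,0,-7]
    - [0,0,-8]
    - [0,0,-8]
    - [0,0,-8]
  turn: [0,0,0,0,0,0,0,0,0,0]

```text
clock: 20.57
position: [0.4543, -0.2259, 0.2001]
ee_rot: [0.69, 0.724, 0.002, 0.002]
ft_force: [0.1, -0.2, -2.5]
grip_width: 0.203
```

```bash
cat > chk.py <<'E'
from rod import *
np.set_printoptions(precision=4,suppress=True)
t,y=now();F=[]
cs=[manip.camera(n) for n in('scene','side','wrist')]
for i in range(3): F.append(manip.get_obs()['ft_force'])
o=manip.get_obs();print(o['clock'],t,np.degrees(y),np.mean(F,0),o['grip_width'])
for c in cs:
    for n in('basket','bail_top','rod'):
        for d in manip.pinpoint(c,n)[:2]: print(n,np.round(d['at'],1),round(d['confidence'],2))
    print('pred hanging basket,apex',proj(c,[t+[.007,0,-.2009],t+[.007,0,-.1329]]).round(1).tolist())
    print('pred standing basket,apex',proj(c,[[.4625,-.225,.004],[.4625,-.225,.072]]).round(1).tolist())
E
python3 chk.py
```

```text
20.7167 [ 0.4543 -0.2259  0.2001] 2.7376310917446816 [-0.4391  0.8115 -2.5113] 0.20382204458237793
basket [266.6 184. ] 0.79
bail_top [270.3 163.2] 0.82
rod [269.8 123.8] 0.87
rod [422.7 266.5] 0.69
pred hanging basket,apex [[269.1, 187.1], [268.1, 165.9]]
pred standing basket,apex [[268.8, 186.1], [267.8, 164.7]]
basket [370.  185.3] 0.86
bail_top [371.  162.6] 0.79
rod [216.  363.5] 0.77
rod [328.3 423.7] 0.76
pred hanging basket,apex [[369.4, 186.5], [371.6, 166.4]]
pred standing basket,apex [[369.0, 185.3], [371.2, 165.1]]
basket [322.8 209.9] 0.93
basket [328.6 229.3] 0.37
bail_top [326.9 227.7] 0.88
rod [312.1 288.9] 0.94
pred hanging basket,apex [[324.0, 210.4], [325.8, 228.8]]
pred standing basket,apex [[325.3, 210.7], [327.4, 229.5]]
```

The weight is off the hook and the basket stands. I'm lowering the hook clear, withdrawing along −x and raising.

jog_arm:
  translation:
    - [0,0,-3]
    - [0,0,-6]
    - [0,0,-9]
    - [0,0,-12]
    - [0,0,-15]
    - [0,0,-15]
    - [0,0,-15]
  turn: [0,0,0,0,0,0,0]

```text
clock: 21.75
position: [0.4542, -0.2258, 0.1849]
ee_rot: [0.69, 0.724, 0.002, 0.002]
ft_force: [-0.2, 0.3, -2.1]
grip_width: 0.201
```

jog_arm:
  translation:
    - [-2,0,0]
    - [-4,0,0]
    - [-7,0,0]
    - [-10,0,0]
    - [-14,-1,0]
    - [-18,-1,0]
    - [-22,-1,0]
    - [-26,-1,0]
    - [-28,-1,0]
    - [-28,-1,0]
  turn: [0,0,0,0,0,0,0,0,0,0]

```text
clock: 22.58
position: [0.4257, -0.2269, 0.185]
ee_rot: [0.69, 0.724, 0.002, 0.002]
ft_force: [-0.4, 0.2, -2.1]
grip_width: 0.203
```

```bash
python3 chk.py | grep -v -e rod -e hanging
```

```text
22.7333 [ 0.4257 -0.2269  0.185 ] 2.7124092695477913 [ 0.3362  0.171  -1.9894] 0.20798951386418013
basket [268.5 186.5] 0.85
bail_top [269.5 163.7] 0.56
pred standing basket,apex [[268.8, 186.1], [267.8, 164.7]]
basket [369.1 183.5] 0.72
bail_top [373.1 164.7] 0.56
pred standing basket,apex [[369.0, 185.3], [371.2, 165.1]]
basket [351.2 213.9] 0.61
bail_top [361.1 236.2] 0.77
pred standing basket,apex [[353.7, 214.7], [362.9, 235.3]]
```

jog_arm:
  translation:
    - [0,0,6]
    - [0,0,20]
    - [0,0,45]
    - [0,0,75]
    - [0,0,105]
    - [0,0,130]
    - [2,10,145]
    - [6,35,150]
    - [12,65,150]
    - [18,100,150]
    - [24,135,150]
    - [28,170,150]
  turn: [0,0,0,0,0,0,0,0,-1,-2,-3,-4]

```text
clock: 24.18
position: [0.4543, -0.055, 0.3354]
ee_rot: [0.715, 0.699, 0.002, 0.002]
ft_force: [1.5, 0.8, -1.4]
grip_width: 0.205
```

jog_arm:
  translation:
    - [0,35,0]
    - [0,70,0]
    - [-2,105,0]
    - [-6,140,0]
    - [-10,175,0]
    - [-16,210,-5]
    - [-22,245,-20]
    - [-28,275,-40]
    - [-31,298,-60]
    - [-32,312,-80]
    - [-32,314,-90]
    - [-32,314,-90]
  turn: [-1,-2,-2,-2,-2,-2,-2,-2,-2,-2,-2,-2]

```text
clock: 25.18
position: [0.4212, 0.259, 0.2437]
ee_rot: [0.727, 0.687, 0.001, 0.001]
ft_force: [0.2, -1.2, -2.2]
grip_width: 0.208
```

```bash
python3 - <<'E'
from rod import *
np.set_printoptions(precision=4,suppress=True)
t,y=now();o=manip.get_obs();print(o['clock'],t,np.degrees(y),o['ft_force'],o['grip_width'])
print('to lifted fork', np.array([.4817,.2519,.1704])-t)
w=manip.camera('wrist')
hs=rodpts(t,y,.002,off=(-.0014,0)); print({k:proj(w,[hs[k]])[0].round(1) for k in('cA','cB','tip')})
g=w['frame'].astype(int)
r=int(proj(w,[hs['cA']])[0][1])+3
print('collar row',r,g[r,290:350].sum(1)//3)
E
```

```text
25.1833 [0.4212 0.259  0.2437] -3.1988416486406823 [ 0.1805 -1.2371 -2.1765] 0.20800562097150213
to lifted fork [ 0.0605 -0.0071 -0.0733]
{'cA': array([292.1, 265.4]), 'cB': array([341.1, 265.3]), 'tip': array([333.6, 231.8])}
collar row 268 [136 136 132 122 114 115 113 112 112 111 109 110 112 110 114 111 114 113
 112 111 113 113 112 111 113 114 113 112 113 116 114 113 114 111 117 115
 113 114 114 111 112 111 112 112 114 116 114 110 111 112 112 113 128 142
 146 145 143 143 140 141]
```

jog_arm:
  translation:
    - [0,-2,-15]
    - [0,-3,-32]
    - [0,-3,-46]
    - [0,-3,-55]
    - [0,-3,-59]
    - [0,-3,-59]
    - [0,-3,-59]
  turn: [0,0,0,0,0,0,0]

```text
clock: 25.82
position: [0.4226, 0.2553, 0.1871]
ee_rot: [0.727, 0.686, 0.002, 0.002]
ft_force: [-0.3, 0.3, -2.5]
grip_width: 0.202
```

```bash
python3 - <<'E'
from rod import *
np.set_printoptions(precision=4,suppress=True)
t,y=now();o=manip.get_obs();print(o['clock'],t,np.degrees(y),o['ft_force'],(np.array([.4817,.2519,.1704])-t)*1000)
E
```

```text
25.8167 [0.4226 0.2553 0.1871] -3.326989876644632 [-0.3259  0.3067 -2.4815] [ 59.0847  -3.4464 -16.6791]
```

jog_arm:
  translation:
    - [6,0,-2]
    - [14,-1,-3]
    - [22,-1,-3]
    - [30,-2,-3]
    - [38,-2,-3]
    - [45,-3,-3]
    - [51,-3,-3]
    - [55,-3,-3]
    - [58,-3.4,-3]
    - [59,-3.4,-3]
    - [59,-3.4,-3]
    - [59,-3.4,-3]
  turn: [0,0,0,0,0,0,0,0,0,0,0,0]

```text
clock: 26.82
position: [0.4815, 0.2519, 0.1841]
ee_rot: [0.727, 0.686, 0.002, 0.002]
ft_force: [-0.4, -0.4, -2.5]
grip_width: 0.208
```

```bash
python3 - <<'E'
from rod import *
np.set_printoptions(precision=4,suppress=True)
t,y=now();o=manip.get_obs();print(o['clock'],t,np.degrees(y),o['ft_force'],(np.array([.4817,.2519,.1704])-t)*1000)
E
```

```text
26.8167 [0.4815 0.2519 0.1841] -3.316800130051026 [-0.3854 -0.3816 -2.4808] [  0.2173  -0.012  -13.7023]
```

jog_arm:
  translation:
    - [0,0,-2]
    - [0,0,-4.5]
    - [0,0,-7]
    - [0,0,-9]
    - [0,0,-11]
    - [0,0,-12]
    - [0,0,-13]
    - [0,0,-13.5]
    - [0,0,-13.5]
    - [0,0,-13.5]
  turn: [0,0,0,0,0,0,0,0,0,0]

```text
clock: 27.65
position: [0.4815, 0.2519, 0.1707]
ee_rot: [0.727, 0.686, 0.002, 0.002]
ft_force: [-0.2, 0.9, -1.2]
grip_width: 0.201
```

jog_arm:
  translation:
    - [0,0,-0.5]
    - [0,0,-0.7]
    - [0,0,-0.7]
  turn: [0,0,0]

```text
clock: 27.9
position: [0.4816, 0.252, 0.1704]
ee_rot: [0.727, 0.686, 0.002, 0.002]
ft_force: [-2.1, -1.5, 4.9]
grip_width: 0.199
```

Seated (contact +5 N). I'm releasing and retreating.

jog_arm:
  translation:
    - [0,0,0]
    - [0,0,0]
    - [0,0,0]
    - [0,0,0]
    - [0,0,0]
    - [0,0,0]
    - [0,0,0]
    - [0,0,0]
  turn: [0,0,0,0,0,0,0,0]
  grip: 85

```text
clock: 28.57
position: [0.4816, 0.252, 0.1704]
ee_rot: [0.727, 0.686, 0.002, 0.002]
ft_force: [-0.5, -0.1, 0.0]
grip_width: 0.998
```

jog_arm:
  translation:
    - [0,0,5]
    - [0,0,15]
    - [0,0,30]
    - [0,0,55]
    - [0,0,85]
    - [0,0,115]
    - [0,-15,145]
    - [0,-40,170]
    - [0,-70,185]
    - [0,-88,188]
    - [0,-88,188]
    - [0,-88,188]
  turn: [0,0,0,0,0,0,0,0,0,0,0,0]

```text
clock: 29.57
position: [0.4818, 0.1633, 0.3594]
ee_rot: [0.728, 0.686, 0.003, 0.003]
ft_force: [0.2, 0.6, 0.1]
grip_width: 1.0
```

```bash
python3 - <<'E'
from rod import *
np.set_printoptions(precision=4,suppress=True)
t,y=now();o=manip.get_obs();print(o['clock'],t,np.degrees(y),o['ft_force'],o['grip_width'])
cs={n:manip.camera(n) for n in('scene','side','wrist')}
for n,c in cs.items():
    print(n)
    for l in('rod','rod_grip','rod_stem','basket','bail_top'):
        print(l,[(np.round(d['at'],1).tolist(),round(d['confidence'],2)) for d in manip.pinpoint(c,l)[:4]])
    print('exp collar, grip, basket, apex',proj(c,[[.4803,.2515,.15],[.4803,.2515,.182],[.4625,-.225,.004],[.4625,-.225,.072]]).round(1).tolist())
w=cs['wrist']; u=proj(w,[[.4803,.2515,.156]])[0]; x,y=u.round().astype(int)
hsv=cv2.cvtColor(w['frame'],cv2.COLOR_RGB2HSV)[y-25:y+25,x-25:x+25]; f=w['frame'][y-25:y+25,x-25:x+25]
m=(hsv[:,:,2]>165)&(hsv[:,:,1]<60); o2=hsv[:,:,1]>110
for nm,mm in(('collar',m),('handle',o2)):
    n,l,s,c=cv2.connectedComponentsWithStats(mm.astype(np.uint8)); i=1+np.argsort(-s[1:,4])[:2] if n>1 else []
    for j in i: print(nm,s[j]+[x-25,y-25,0,0,0],c[j]+[x-25,y-25],cv2.minAreaRect(np.argwhere(l==j)[:,::-1].astype(np.float32))[1:])
print('exp handle top',proj(w,[[.4803,.2515,.208]]),'collar',u)
E
```

```text
29.5667 [0.4818 0.1633 0.3594] -3.440724534554276 [0.247  0.5692 0.0973] 1.0003994107043779
scene
rod [([331.5, 426.5], 0.74), ([454.4, 388.8], 0.7), ([402.4, 273.6], 0.68), ([421.4, 265.0], 0.67)]
rod_grip [([408.1, 262.9], 0.96), ([317.3, 430.7], 0.8), ([412.3, 264.0], 0.64), ([450.5, 401.8], 0.56)]
rod_stem [([337.0, 424.5], 0.85), ([459.1, 386.4], 0.82), ([402.3, 281.0], 0.8), ([429.3, 259.9], 0.59)]
basket []
bail_top [([267.6, 166.3], 0.77)]
exp collar, grip, basket, apex [[403.3, 275.4], [405.7, 264.1], [268.8, 186.1], [267.8, 164.7]]
side
rod [([347.6, 293.4], 0.91), ([418.5, 315.1], 0.9), ([324.3, 419.7], 0.89), ([214.5, 363.7], 0.83)]
rod_grip [([346.6, 282.6], 0.87), ([406.6, 304.3], 0.83), ([202.4, 358.1], 0.76), ([307.9, 422.6], 0.74)]
rod_stem [([333.1, 418.3], 0.95), ([344.1, 296.7], 0.86), ([423.8, 315.0], 0.85), ([220.5, 369.1], 0.76)]
basket [([368.6, 185.8], 0.6)]
bail_top [([348.5, 293.0], 0.7)]
exp collar, grip, basket, apex [[345.3, 292.8], [346.2, 281.8], [369.0, 185.3], [371.2, 165.1]]
wrist
rod [([216.6, 183.9], 0.84), ([311.1, 124.9], 0.67), ([494.6, 30.5], 0.66)]
rod_grip [([312.4, 126.0], 0.64), ([512.5, 36.4], 0.63), ([226.9, 194.3], 0.57)]
rod_stem [([482.7, 28.9], 0.88), ([209.9, 180.7], 0.74), ([312.1, 126.4], 0.6)]
basket [([315.6, 392.3], 0.75)]
bail_top [([320.6, 425.2], 0.96)]
exp collar, grip, basket, apex [[311.5, 123.9], [311.1, 123.5], [319.0, 394.8], [319.4, 425.8]]
collar [300 111  25  26  99] [315.9293 131.2626] ((25.0, 24.0), 90.0)
collar [299 111   3   4   8] [299.625 112.125] ((3.0, 2.0), 90.0)
handle [302 112  20  22 430] [311.4558 122.6465] ((21.0, 19.0), 90.0)
exp handle top [[310.6681 123.0131]] collar [311.4231 123.8444]
```

Everything is in place: the rod in the fork at its original pose, the basket standing in the tray, and the gripper clear and open.

```bash
python3 -c "
from workcell import manip
print(manip.hand_in())"
```

```text
the job is handed in; nothing more can be done
None
```

I fished the basket out of the pot with the hook rod, stood it upright in the drip tray, and hung the rod back in its fork. I handed the job in at about 30 s on the robot's clock, against the 72 s limit.

**Method:** I lowered the hook in front of the bail, moved it under, then lifted the bail off the prongs. After drawing it about 31 mm towards the pot's -x, I raised it straight up. In the tray I lowered the hook free and drew it back out. The rod went back to the spot I had taken it from.

**Last checks:**
- **Basket:** the side and wrist cameras place it within about 4 px of where it should stand upright in the tray. The scene camera missed the basket itself but found the top of its bail within 2 px.
- **Rod:** its handle is within 1 px of its original place in the wrist view, and square to it. The scene and side cameras agree within about 3 px.
- **Gripper:** it is open and clear of everything, and the force reads about zero.
- **Forces:** the largest I saw was about 5 N, when the rod's collar seated on the fork.

**Disagreements:** the wrist camera read about 1.4 mm off in x throughout, and I corrected for it. In the final side view one "bail top" report landed on the rod stand instead. I took it as a false detection, since the other two cameras agreed on the bail top. I used all 12 picture views before setting the basket down, so the last checks are numeric only.

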